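# Rock two jammed desiccant canisters out of an upturned bottle

## Task

Two desiccant canisters have jammed side by side across the throat of the glass bottle that stands upside down in the wire emptying rack. Rock the bottle well over from side to side where it stands, without lifting it out of the rack, until both canisters have dropped through the neck into the tray below. Leave the bottle standing straight in its seat, and do not disturb the vial, the carton and the cap beside it.

Things in the scene. Friction and masses are not known exactly. Their poses are not given: they have to be found in the camera images.
- rack: Wire emptying rack, fixed to the worktop. Origin: centre of its underside, z up. Aluminium seat plate 132 x 132 mm on four steel wire legs, with a grey tray (open on top, 114 x 114 mm, rim 28 mm above the worktop) under the plate.
- seat (a point): Centre of the round hole, 45 mm in diameter, in the rack's seat plate, at the plate's top face, 74 mm above the worktop.
- hoop (a point): Centre of the rack's level steel guard hoop round the bottle: wire 6 mm thick, 104 mm across from wire centre to wire centre, top of the wire 119 mm above the worktop, concentric with the hole.
- bottle: Clear glass bottle, loose, 160 to 260 g, upside down in the rack: 60 mm in diameter, 122 mm long overall; neck 32 mm outside, 26 mm bore, 20 mm long; shallow shoulder 8 mm high between. Origin: centre of its mouth (lower end, 50 mm above the worktop at rest); z along its axis up to its base. The shoulder sits on the hole's rim; the neck has 6 mm play in it.
- bottle_base (a point): Centre of the bottle's flat base, now its upper end, 172 mm above the worktop at rest. Pushed sideways near here with about 1 N, in any direction, the bottle tips on the rim of the hole until its side meets the hoop at 20 to 25 degrees: a hard stop, so come to it slowly. This point has then gone 35 to 45 mm sideways. Let go, it falls back upright.
- canister_1: One of two alike desiccant canisters in the bottle: white plastic cylinder with blue ends and orange band, 36 mm long, 14 mm thick, 15 g, sliding friction about 0.23 to 0.31. Origin: centre; x along its length. Both start level on the shoulder inside, bridging the throat side by side with their axes parallel, any way round, centres 14 mm apart and 82 mm above the worktop.
- canister_2: The other canister. They block each other: one lean seldom frees both, brisk swings (0.3 m/s, slower near the hoop) to and fro do, some 2 to 10. Rocking about 35 degrees off their common length lets one slip ahead, tip into the throat and drop; the last one comes best when rocked along its own length, and it may have turned. Rocking straight across mostly just rolls them.
- vial_07: Capped vial with a light blue cap, 31 mm in diameter, 67 mm tall, standing loose to the right of the rack. Origin: centre of its underside. Bystander.
- carton_1: Small folding carton, light blue and purple, 56 x 34 x 70 mm, standing loose to the left of the rack. Origin: centre of its underside. Bystander.
- cap: The bottle's black ribbed screw cap, 38 mm in diameter, 16 mm high, lying loose in front of the rack, top up. Origin: centre of its underside. Bystander.

How it is judged:
On the way, in this order (a step that is already met when the one before it is completed fails the run):
1. The bottle has been leaned over by more than 0.2 rad (angle between bottle's own z axis and vertical above 0.2 rad).
2. Both canisters have dropped through the neck into the tray (x of canister_1 in the frame of rack between -0.058 and 0.058 m and y of canister_1 in the frame of rack between -0.058 and 0.058 m and height (world z) of each of canister_1, canister_2 below 0.038 m and x of canister_2 in the frame of rack between -0.058 and 0.058 m and y of canister_2 in the frame of rack between -0.058 and 0.058 m), for 0.2 s.
At the end, for the whole second after the job is handed in: Both canisters lie still in the tray (within 58 mm of the rack's centre in its x and y, centres under 38 mm high); the bottle rests in its seat: mouth within 9 mm of the hole's centre in x and y, 44 to 57 mm above the worktop, leaning less than 0.15 rad (all of step 2 and x of bottle in the frame of rack between -0.009 and 0.009 m and y of bottle in the frame of rack between -0.009 and 0.009 m and height (world z) of bottle between 0.044 and 0.057 m and angle between bottle's own z axis and vertical below 0.15 rad and linear speed of bottle below 0.02 m/s and linear speed of each of canister_1, canister_2 below 0.03 m/s); the robot touches nothing.
It fails at once if the bottle is lifted out of the rack (mouth higher than 85 mm above the worktop) (height (world z) of bottle above 0.085 m).
It fails at once if vial_07 is moved by more than 20 mm or knocked over (distance of vial_07 from where it was at the start of the episode above 0.02 m or angle between vial_07's own z axis and vertical above 0.5 rad).
It fails at once if carton_1 is moved by more than 20 mm or knocked over (distance of carton_1 from where it was at the start of the episode above 0.02 m or angle between carton_1's own z axis and vertical above 0.5 rad).
It fails at once if cap is moved by more than 20 mm or knocked over (distance of cap from where it was at the start of the episode above 0.02 m or angle between cap's own z axis and vertical above 0.5 rad).
It also fails if it takes over 58 s, if anything falls off the work surface, if the arm or the gripper's body presses on something with over 40 N, if the wrist force passes 120 N, or if a joint passes its speed limit or range.

## Robot

A 6-joint arm with a two-finger parallel gripper is mounted at the origin on a cart in front of the work surface, level with it; the furniture and walls round the work are solid. World frame = base frame: x ahead of the robot, y to its left, z up, the work surface at z = 0. Lengths are in m, angles in rad, forces in N, time in s.
With the tool pointing down it reaches from about 0.425 to 0.95 m from the base axis. Payload 3.5 kg.
Tool frame: the origin (TCP) lies at the very end of the fingers, on their centre line; the grasp point (between the pads) lies 19 mm behind it; z points along the fingers, y is the line along which they close (so a half turn about z gives the same grasp; the last joint's range is limited). The gripper opens to 85 mm and grips with 20 to 120 N. Pads are 22 mm wide; open, the fingers measure 114 mm over their backs; the gripper's body (76 mm by 85 mm) begins 54 mm behind the grasp point. The pads swing forward as they close: fully open they stand 13 mm farther back than shut.
Start: joints at [1.122, 0.286, 1.577, -0, 1.279, -0.15], TCP at [0.199, 0.645, 0.231] pointing down, gripper open.
Joint ranges: [-2.77, 2.77], [-0.9, 2.22], [0.21, 2.48], [-1.53, 4.67], [0.24, 2.81], [-2.84, 2.84]. Speed limits (rad/s): [2.79, 2.79, 3.14, 3.14, 3.14, 3.14].

## Interface

Orientations are given as a unit quaternion [x, y, z, w].
In Python, from plant import ctrl, camrig gives the robot as it stands (ctrl), with the cameras (camrig).
- The arm moves only by the shell command python3 inch.py FILE [FORCE], which reads ROWS from the file FILE. ROWS is a JSON list of rows, 1 to 10 of them, each an object with the fields pos (a list: dx, dy, dz in shares of 0.6 m (1.0 is 0.6 m)), rot (a list: a rotation vector rx, ry, rz in parts of the range, where 1.0 means 4 rad), aperture (the opening from 0.0 (shut) to 1.0 (fully open)); a field left out counts as zero (the opening has to be given); each row is the pose to reach, as a shift and turn from the pose commanded when the command began, along the tool's axes at that moment; what a row does not reach only later rows make up. A row lasts 1/8 s, in which the tool goes at most 0.0625 m and 0.188 rad, less where a joint would pass 70% of its speed; a pose out of reach is approached as far as the arm can. The fingers move at their own pace and stop on an object; FORCE is the grip in N (left out, the last holds). Time passes only in rows, so rows that do not move let the fingers close. It prints the time, the measured TCP pose, the force, the opening and the grip force at its end. A shift or turn number past 1, either way, is cut back to 1. Input that does not fit is refused with a message, and nothing moves.
- ctrl.get_state(): the state, without advancing time (a new reading comes with each control period).
- camrig.read_camera(name): name is "scene" or "top"; returns a dict with "pixels" (400x640x3 uint8, red, green, blue), "camera_matrix" (3x3 intrinsics, pixels), "xyz" and "orientation" of the camera in the world. Camera axes: x right, y down, z forward; pixel columns grow to the right and rows downward; lengths in m; the calibration is good to about 2 mm. A picture is of the moment at which its call begins. There is no depth.
- ctrl.sign_off(): hands the job in; it is judged then, once.
The state is a dict: "time": time; "qpos": joint angles; "dq": joint speeds; "joint_efforts": joint torques, N m; "eef_pos": TCP position; "tcp_rot": TCP orientation; "contact_force": force on the tool from outside, world axes, zero at the start; "wrist_torque": the same for the moment, N m; "opening": opening from 0.0 (shut) to 1.0 (fully open); "finger_force": force on a finger pad.
Only numpy, scipy, OpenCV 4.12 (cv2) and the standard library are available. Lean on these libraries where they do the work, as an engineer would, in place of code of your own. Each camera call takes 0.05 s, during which the arm holds its last target. There are 200 camera calls.

## Working session

There is one attempt and no reset: what is moved stays moved. The work goes in short steps, Python scripts to look and compute and a shell command to move; the robot and the scene stay as the last step left them, time stands still between calls to the robot, and variables do not carry over. Pictures are saved under pics/ and viewed, at most 10 in all, crops included, and the job is handed in when it is done.

```bash
ls
cat > h.py <<'E'
import numpy as np,cv2
from scipy.spatial.transform import Rotation as R
from plant import ctrl, camrig
def cam(n,save=None):
    c=camrig.read_camera(n)
    if save: cv2.imwrite('pics/'+save,c['pixels'][:,:,::-1])
    return c
def ray(c,u,v,z):
    d=R.from_quat(c['orientation']).apply(np.linalg.inv(c['camera_matrix'])@[u,v,1.]); o=np.array(c['xyz'])
    return o+d*(z-o[2])/d[2]
def proj(c,p):
    q=R.from_quat(c['orientation']).inv().apply(np.array(p)-c['xyz']); q=np.array(c['camera_matrix'])@q; return q[:2]/q[2]
E
mkdir -p pics
python3 - <<'E'
from h import *
for n in('scene','top'):
    c=cam(n,n+'0.png'); print(n,c['xyz'],c['orientation'],c['camera_matrix'])
s=ctrl.get_state();print(s)
E
```

```text
inch.py
pics
plant.py
scene [-0.07646281 -0.76539611  0.63636654] [ 0.80598944 -0.27529639  0.17972396 -0.49223188] [[513.85450823   0.         321.88493477]
 [  0.         513.85450823 200.6687761 ]
 [  0.           0.           1.        ]]
top [0.43177753 0.02572936 1.41963036] [ 0.70638648 -0.70587365  0.03974929 -0.03435885] [[514.38735864   0.         319.20257841]
 [  0.         514.38735864 194.66944601]
 [  0.           0.           1.        ]]
{'time': 0.1, 'qpos': array([ 1.12198204e+00,  2.87103484e-01,  1.57803210e+00,  3.35375686e-06,
        1.27861124e+00, -1.50016257e-01]), 'dq': array([-0.00175565, -0.00164763, -0.00363678,  0.00174461, -0.00232359,
        0.00024324]), 'joint_efforts': array([-1.03186958e-04, -4.07295907e+01, -2.93699777e+01, -2.08996698e-04,
        3.42082079e-03,  1.37956079e-05]), 'eef_pos': array([0.19842053, 0.64455354, 0.23006708]), 'tcp_rot': array([ 1.48844260e-01,  9.88860064e-01, -1.02869135e-03, -3.19232610e-04]), 'contact_force': array([-0.06529145,  0.05568376,  0.44141289]), 'wrist_torque': array([-0.02381253, -0.01523271, -0.04151655]), 'finger_force': 0.0, 'opening': 0.9992132099082319}
```

View pics/scene0.png

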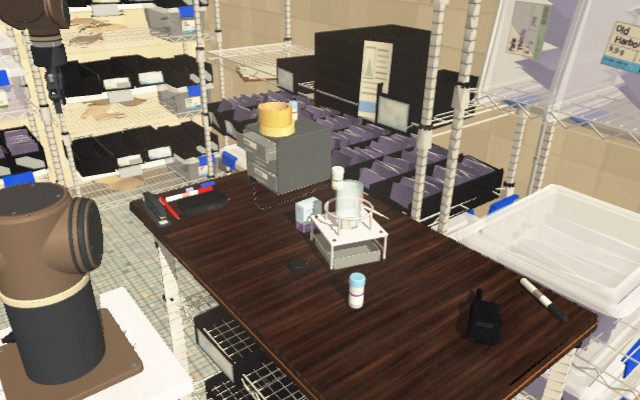

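View pics/top0.png

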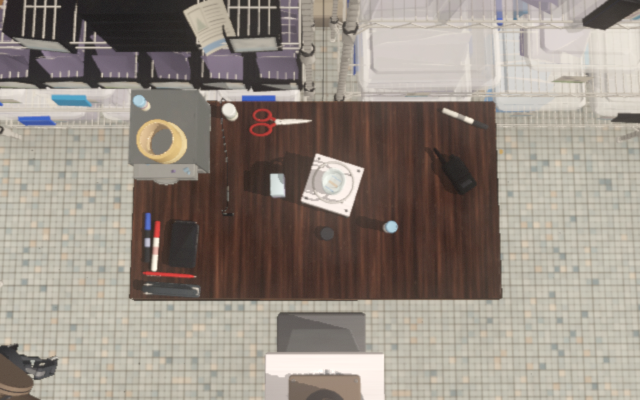

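The scene view shows the rack at about (348,235), with the bottle at (348,200). In the top view the rack is at (332,184), the carton at (277,185), the cap at (327,233) and the vial at (390,228). I'll zoom in on the rack.

Run:
```python
from h import *
a=cv2.imread('pics/top0.png')[145:225,290:375];b=cv2.imread('pics/scene0.png')[155:275,300:400]
a=cv2.resize(a,(400,int(400*80/85)),interpolation=cv2.INTER_CUBIC);b=cv2.resize(b,(400,480),interpolation=cv2.INTER_CUBIC)
o=np.zeros((480,800,3),np.uint8);o[:a.shape[0],:400]=a;o[:,400:]=b
cv2.imwrite('pics/crop0.png',o)
```

```text
(no output)
```

View pics/crop0.png

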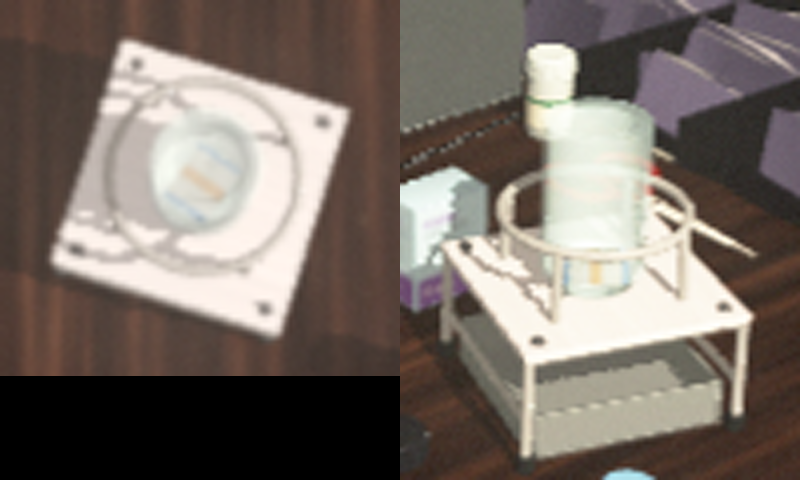

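The crops show the plate corners at crop pixels (122,40), (350,108), (280,338) and (52,265). The orange band runs (183,172) to (224,200), with blue ends either side, so the canister axis is perpendicular to it. Next I'll measure all of these.

```bash
cat >> h.py <<'E'
k=400/85
def axis(c,C,ch=0.085):
    # band & blue-end points inside bottle, by saturation/hue, cast onto z=ch
    hsv=cv2.cvtColor(c['pixels'],cv2.COLOR_RGB2HSV).astype(int)
    H,S,V=hsv[...,0],hsv[...,1],hsv[...,2]
    out={}
    u0=proj(c,[*C,.1]); yy,xx=np.mgrid[:400,:640]; near=np.hypot(xx-u0[0],yy-u0[1])<14
    for n,m in(('or',(H>5)&(H<25)&(S>45)),('bl',(H>98)&(H<125)&(S>30))):
        v,u=np.nonzero(m&near)
        out[n]=np.array([ray(c,a,b,ch)[:2] for a,b in zip(u,v)])
    return out
E
python3 - <<'E'
from h import *
c=cam('top')
P=[ray(c,290+a/k-.4,145+b/k-.4,.074) for a,b in((122,40),(350,108),(280,338),(52,265))]
C=np.mean(P,0);print('C',C,[np.linalg.norm(P[i]-P[i-1]).round(4) for i in range(4)],'yaw',np.degrees(np.arctan2(*(P[0]-P[3])[1::-1])))
for n,u,v,z in(('carton',277,185,.07),('cap',327,233,.016),('vial',390,228,.067)): print(n,ray(c,u,v,z)-C)
o=axis(c,C[:2])
for n,p in o.items():
    p=p-C[:2]; print(n,len(p),p.mean(0)); w,V=np.linalg.eigh(np.cov(p.T)); print(w**.5,np.degrees(np.arctan2(V[1,1],V[0,1])))
print((o['bl']-C[:2]).round(3).tolist())
E
```

```text
C [ 0.6007529  -0.01910201  0.074     ] [np.float64(0.1332), np.float64(0.134), np.float64(0.1356), np.float64(0.1334)] yaw -16.989239552786803
carton [-0.00137448  0.14605764 -0.004     ]
cap [-0.12617293  0.01287433 -0.058     ]
vial [-0.11452069 -0.15163521 -0.007     ]
or 9 [ 0.00017052 -0.0011195 ]
[0.00082426 0.006389  ] 55.65060652772032Traceback (most recent call last):
  File "<stdin>", line 8, in <module>
ValueError: operands could not be broadcast together with shapes (0,) (2,)
```

```bash
cat >> h.py <<'E'
C0=np.array([.6008,-.0191])
def delta(x,y,z,yaw):
    """tool-axis shift and turn to reach world pos with tool y at 'yaw' deg (mod 180), from measured pose"""
    s=ctrl.get_state(); r=R.from_quat(s['tcp_rot']); y0=r.apply([0,1,0]); a=np.degrees(np.arctan2(y0[1],y0[0]))
    d=(yaw-a+90)%180-90
    tgt=R.from_euler('z',np.radians(a+d))*R.from_matrix(np.array([[0,1,0],[1,0,0],[0,0,-1.]]))
    print('shift',r.inv().apply(np.array([x,y,z])-s['eef_pos']).round(4),'rot',(r.inv()*tgt).as_rotvec().round(4),'yaw',a.round(1),'q',s['qpos'].round(2))
E
python3 -c "
from h import *
delta(*C0,.231,1)"
```

```text
shift [-0.5799 -0.5159  0.    ] rot [-1.8000e-03  9.0000e-04  1.2546e+00] yaw 72.9 q [ 1.12  0.29  1.58 -0.    1.28 -0.15]
```

Units first: shifts go in shares of 0.6 m and turns go in shares of 4 rad. So -0.58 m / 0.6 = -0.9667, -0.516 m / 0.6 = -0.86, 1.254 rad / 4 = 0.3135.

```bash
echo '[{"pos":[-0.0667, -0.0583, 0], "rot":[0, 0, 0.025], "aperture":1}, {"pos":[-0.9667, -0.86, 0], "rot":[0, 0, 0.3135], "aperture":1}, {"pos":[-0.9667, -0.86, 0], "rot":[0, 0, 0.3135], "aperture":1}, {"pos":[-0.9667, -0.86, 0], "rot":[0, 0, 0.3135], "aperture":1}, {"pos":[-0.9667, -0.86, 0], "rot":[0, 0, 0.3135], "aperture":1}, {"pos":[-0.9667, -0.86, 0], "rot":[0, 0, 0.3135], "aperture":1}, {"pos":[-0.9667, -0.86, 0], "rot":[0, 0, 0.3135], "aperture":1}, {"pos":[-0.9667, -0.86, 0], "rot":[0, 0, 0.3135], "aperture":1}, {"pos":[-0.9667, -0.86, 0], "rot":[0, 0, 0.3135], "aperture":1}, {"pos":[-0.9667, -0.86, 0], "rot":[0, 0, 0.3135], "aperture":1}]' > path.dat && python3 inch.py path.dat; python3 -c "
from h import *
delta(*C0,.231,1)"
```

```text
time: 1.4
eef_pos: [0.5185, 0.1167, 0.2313]
tcp_rot: [0.701, 0.713, 0.0, -0.0]
contact_force: [0.6, 0.1, -0.3]
opening: 1.005
finger_force: 0.0
shift [-0.1373  0.0799  0.0002] rot [ 0.0002 -0.0002  0.0003] yaw 1.0 q [ 0.03 -0.03  1.93  0.    1.25  0.01]
```

Scaled: -0.13 m / 0.6 = -0.2167, 0.076 m / 0.6 = 0.1267.

```bash
echo '[{"pos":[-0.2167, 0.1267, 0], "aperture":1}, {"pos":[-0.2167, 0.1267, 0], "aperture":1}, {"pos":[-0.2167, 0.1267, 0], "aperture":1}, {"pos":[-0.2167, 0.1267, 0], "aperture":1}, {"pos":[-0.2167, 0.1267, 0], "aperture":1}]' > path.dat && python3 inch.py path.dat; python3 -c "
from h import *
delta(*C0,.135,1)"
```

```text
time: 2.02
eef_pos: [0.5955, -0.0087, 0.231]
tcp_rot: [0.7, 0.714, -0.0, -0.001]
contact_force: [-0.1, 0.5, -0.5]
opening: 1.002
finger_force: 0.0
shift [-0.0106  0.0052  0.0959] rot [-0.0011 -0.0008  0.0016] yaw 1.1 q [-0.19  0.11  1.78  0.    1.25 -0.2 ]
```

Scaled: 0.096 m / 0.6 = 0.16, 0.065 m / 0.6 = 0.1083.

```bash
echo '[{"pos":[-0.0177, 0.0087, 0], "aperture":1}, {"pos":[-0.0177, 0.0087, 0.0583], "aperture":1}, {"pos":[-0.0177, 0.0087, 0.1083], "aperture":1}, {"pos":[-0.0177, 0.0087, 0.16], "aperture":1}, {"pos":[-0.0177, 0.0087, 0.16], "aperture":1}]' > path.dat && python3 inch.py path.dat; python3 -c "
from h import *
delta(*C0,.135,1); cam('scene','s1.png'); i=cv2.imread('pics/s1.png')[130:280,280:420]; cv2.imwrite('pics/s1c.png',cv2.resize(i,(560,600),interpolation=cv2.INTER_CUBIC))"
```

```text
time: 2.65
eef_pos: [0.5994, -0.0195, 0.1324]
tcp_rot: [0.7, 0.714, -0.002, -0.003]
contact_force: [0.3, -0.5, -0.3]
opening: 1.002
finger_force: 0.0
shift [ 0.0004  0.0014 -0.0026] rot [-0.0062 -0.0013  0.0018] yaw 1.1 q [-0.2   0.23  1.84 -0.    1.08 -0.22]
```

View pics/s1c.png

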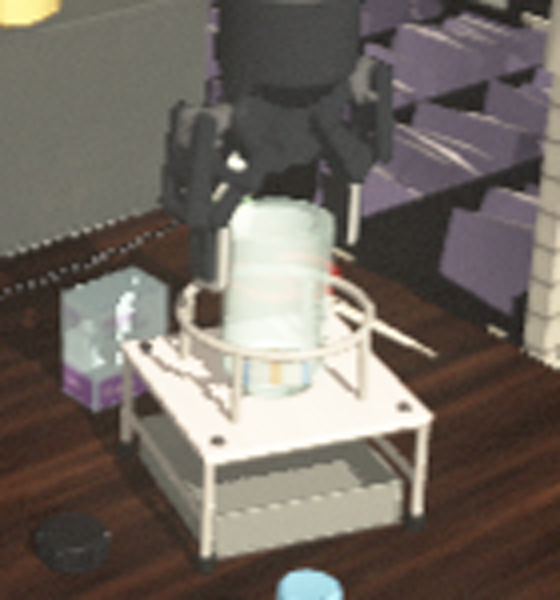

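The open fingers straddle the bottle at crop (205,260) and (350,200). They stand above the hoop and nothing is touched. I'll start with a first lean forward to find the stop.

Scaled: 0.033 m / 0.6 = 0.055, 0.03 m / 0.6 = 0.05.

```bash
echo '[{"pos":[0, 0.02, 0], "aperture":1}, {"pos":[0, 0.04, 0], "aperture":1}, {"pos":[0, 0.05, 0], "aperture":1}, {"pos":[0, 0.055, 0], "aperture":1}, {"pos":[0, 0.055, 0], "aperture":1}]' > path.dat && python3 inch.py path.dat; echo '[{"pos":[0, 0.005, 0], "aperture":1}, {"pos":[0, 0.005, 0], "aperture":1}]' > path.dat && python3 inch.py path.dat
```

```text
time: 3.32
eef_pos: [0.6347, -0.0199, 0.1352]
tcp_rot: [0.701, 0.713, -0.0, -0.0]
contact_force: [-1.3, -0.4, 1.0]
opening: 1.001
finger_force: 0.2
time: 3.58
eef_pos: [0.6377, -0.0198, 0.1352]
tcp_rot: [0.701, 0.713, 0.0, 0.0]
contact_force: [-0.4, 0.1, 0.1]
opening: 1.0
finger_force: 0.1
```

Scaled: 0.004 m / 0.6 = 0.0067, 0.002 m / 0.6 = 0.0033.

```bash
echo '[{"pos":[0, 0.0033, 0], "aperture":1}, {"pos":[0, 0.0067, 0], "aperture":1}]' > path.dat && python3 inch.py path.dat; echo '[{"pos":[0, 0.0033, 0], "aperture":1}, {"pos":[0, 0.005, 0], "aperture":1}]' > path.dat && python3 inch.py path.dat; python3 -c "
from h import *
cam('scene','s2.png'); i=cv2.imread('pics/s2.png')[130:280,280:420]; cv2.imwrite('pics/s2c.png',cv2.resize(i,(560,600),interpolation=cv2.INTER_CUBIC))"
```

```text
time: 3.82
eef_pos: [0.6401, -0.0196, 0.1351]
tcp_rot: [0.701, 0.713, -0.002, -0.002]
contact_force: [-7.1, 0.3, 3.9]
opening: 1.0
finger_force: 4.1
time: 4.08
eef_pos: [0.6405, -0.0194, 0.1348]
tcp_rot: [0.701, 0.714, -0.004, -0.005]
contact_force: [-13.3, 0.6, 7.2]
opening: 1.002
finger_force: 7.5
```

View pics/s2c.png

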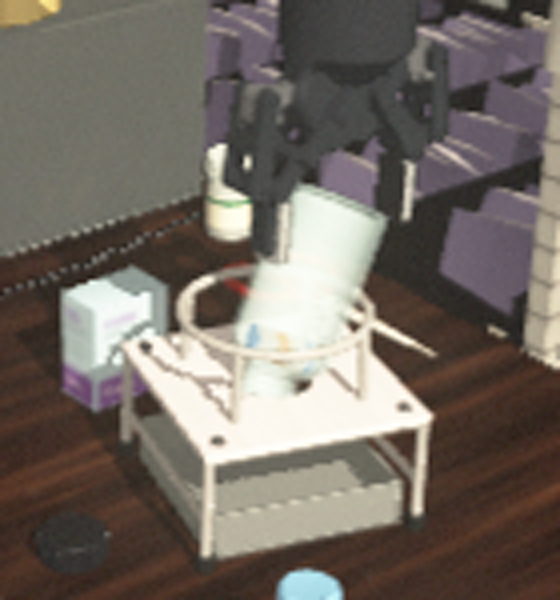

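The bottle leans hard against the far hoop: stop at eef x≈0.640, with the canisters still showing at crop (280,340). Now brisk swings.

Scaled: -0.08 m / 0.6 = -0.1333, -0.073 m / 0.6 = -0.1217.

```bash
echo '[{"pos":[0, -0.0625, 0], "aperture":1}, {"pos":[0, -0.1167, 0], "aperture":1}, {"pos":[0, -0.13, 0], "aperture":1}, {"pos":[0, -0.1333, 0], "aperture":1}, {"pos":[0, -0.0717, 0], "aperture":1}, {"pos":[0, -0.02, 0], "aperture":1}, {"pos":[0, -0.01, 0], "aperture":1}, {"pos":[0, -0.0717, 0], "aperture":1}, {"pos":[0, -0.1217, 0], "aperture":1}, {"pos":[0, -0.1333, 0], "aperture":1}]' > path.dat && python3 inch.py path.dat
cat > look.py <<'E'
from h import *
import sys
n=sys.argv[1]; c=cam('scene',f's{n}.png'); i=cv2.imread(f'pics/s{n}.png')[130:280,280:420]; cv2.imwrite(f'pics/s{n}c.png',cv2.resize(i,(560,600),interpolation=cv2.INTER_CUBIC))
hsv=cv2.cvtColor(c['pixels'],cv2.COLOR_RGB2HSV).astype(int)[195:270,310:392]
for nm,m in(('or',(hsv[...,0]>5)&(hsv[...,0]<25)&(hsv[...,1]>70)&(hsv[...,2]>150)),('bl',(hsv[...,0]>100)&(hsv[...,0]<118)&(hsv[...,1]>60)&(hsv[...,2]>100))):
    v,u=np.nonzero(m); print(nm,len(u),list(zip((u+310).tolist(),(v+195).tolist()))[:25])
print(ctrl.get_state()['contact_force'].round(1))
E
python3 look.py 3
```

```text
time: 5.38
eef_pos: [0.5637, -0.021, 0.135]
tcp_rot: [0.701, 0.713, 0.0, 0.0]
contact_force: [1.4, -1.3, -0.6]
opening: 0.997
finger_force: 0.5
or 10 [(351, 195), (353, 199), (355, 199), (353, 200), (358, 200), (360, 200), (355, 204), (360, 204), (358, 205), (359, 205)]
bl 0 []
[0.4 0.1 0.2]
```

View pics/s3c.png

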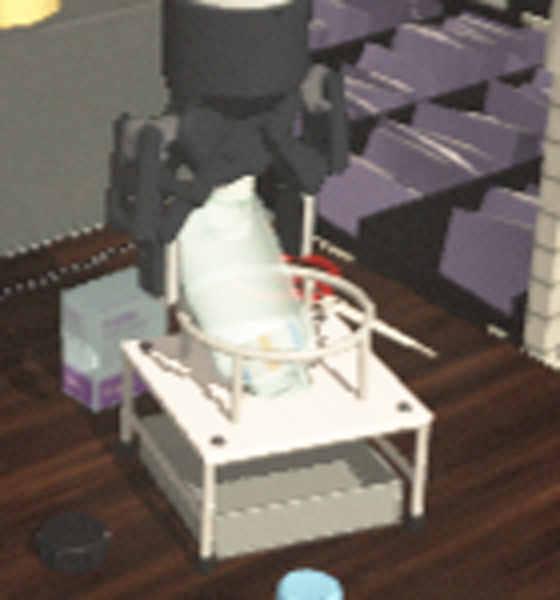

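Bottle leans toward the robot; orange/blue of the canisters still visible at crop (265,335)-(295,330), so both seem still in. Swinging more.

Scaled: 0.075 m / 0.6 = 0.125, -0.002 m / 0.6 = -0.0033.

```bash
echo '[{"pos":[0, 0.0625, 0], "aperture":1}, {"pos":[0, 0.1133, 0], "aperture":1}, {"pos":[0, 0.125, 0], "aperture":1}, {"pos":[0, 0.0625, 0], "aperture":1}, {"pos":[0, 0.01, 0], "aperture":1}, {"pos":[0, -0.0033, 0], "aperture":1}, {"pos":[0, 0.0625, 0], "aperture":1}, {"pos":[0, 0.1133, 0], "aperture":1}, {"pos":[0, 0.125, 0], "aperture":1}, {"pos":[0, 0.125, 0], "aperture":1}]' > path.dat && python3 inch.py path.dat; echo '[{"pos":[0, -0.0625, 0], "aperture":1}, {"pos":[0, -0.115, 0], "aperture":1}, {"pos":[0, -0.1283, 0], "aperture":1}, {"pos":[0, -0.0625, 0], "aperture":1}, {"pos":[0, -0.0117, 0], "aperture":1}, {"aperture":1}, {"pos":[0, -0.0625, 0], "aperture":1}, {"pos":[0, -0.0617, 0], "aperture":1}, {"pos":[0, -0.0617, 0], "aperture":1}, {"pos":[0, -0.0617, 0], "aperture":1}]' > path.dat && python3 inch.py path.dat;python3 look.py 4
```

```text
time: 6.68
eef_pos: [0.6385, -0.0192, 0.1353]
tcp_rot: [0.701, 0.714, -0.002, -0.003]
contact_force: [-4.7, 0.3, 4.7]
opening: 1.002
finger_force: 3.4
time: 7.92
eef_pos: [0.6035, -0.0206, 0.136]
tcp_rot: [0.701, 0.713, 0.001, 0.001]
contact_force: [-0.5, 1.1, -0.3]
opening: 0.999
finger_force: 0.0
or 29 [(362, 196), (362, 197), (362, 202), (362, 203), (342, 244), (343, 244), (344, 244), (340, 245), (341, 245), (342, 245), (343, 245), (344, 245), (341, 246), (342, 246), (343, 246), (342, 247), (333, 249), (334, 249), (333, 250), (334, 250), (333, 251), (334, 251), (333, 252), (334, 252), (333, 253)]
bl 12 [(349, 247), (350, 247), (348, 248), (349, 248), (341, 249), (347, 249), (348, 249), (341, 250), (341, 251), (341, 252), (340, 253), (341, 253)]
[ 0.8 -0.3  0.3]
```

View pics/s4c.png

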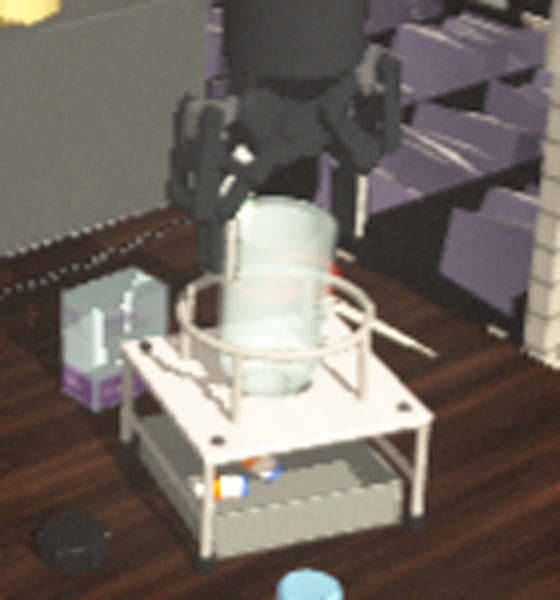

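Both canisters are now in the tray, at crop (225,485) and (262,468), and the bottle stands upright and empty. I'll withdraw straight up.

Scaled: -0.13 m / 0.6 = -0.2167, -0.02 m / 0.6 = -0.0333.

```bash
echo '[{"pos":[0, 0, -0.0333], "aperture":1}, {"pos":[0, 0, -0.0833], "aperture":1}, {"pos":[0, 0, -0.15], "aperture":1}, {"pos":[0, 0, -0.2167], "aperture":1}, {"pos":[0, 0, -0.2167], "aperture":1}, {"pos":[0, 0, -0.2167], "aperture":1}, {"pos":[0, 0, -0.2167], "aperture":1}, {"pos":[0, 0, -0.2167], "aperture":1}]' > path.dat && python3 inch.py path.dat;python3 look.py 5; python3 -c "
from h import *
c=cam('scene'); Rk=R.from_euler('z',-17,degrees=True).inv()
for u,v in((343,245),(349,248),(333,251),(341,251)):
  print([Rk.apply(ray(c,u,v,z)-[*C0,0])[:2].round(3).tolist() for z in(.015,.03)])"
```

```text
time: 8.98
eef_pos: [0.602, -0.0203, 0.2637]
tcp_rot: [0.701, 0.713, -0.001, -0.001]
contact_force: [0.1, 0.0, -0.5]
opening: 0.997
finger_force: 0.0
or 31 [(363, 197), (363, 198), (365, 199), (337, 245), (338, 245), (339, 245), (336, 246), (337, 246), (338, 246), (339, 246), (336, 247), (337, 247), (338, 247), (339, 247), (334, 248), (336, 248), (337, 248), (338, 248), (333, 249), (334, 249), (333, 250), (334, 250), (333, 251), (334, 251), (333, 252)]
bl 10 [(345, 245), (345, 246), (345, 247), (345, 248), (346, 248), (345, 249), (341, 250), (341, 251), (341, 252), (341, 253)]
[-0.5 -0.8  0.3]
[[-0.007, 0.004], [-0.017, -0.018]]
[[0.001, -0.013], [-0.009, -0.035]]
[[-0.038, -0.012], [-0.048, -0.034]]
[[-0.021, -0.018], [-0.031, -0.04]]
```

View pics/s5c.png

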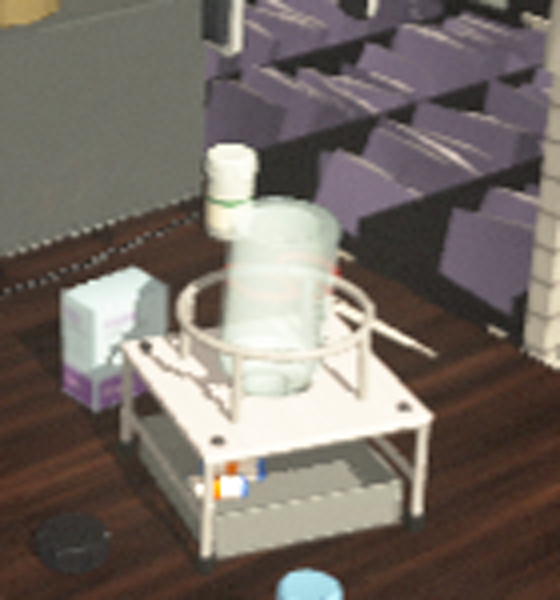

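The bottle stands straight, both canisters are in the tray and the bystanders are untouched. One canister was still rolling slightly, so I'll let it settle, check that it is still, and hand in.

```bash
for i in 1 2 3; do echo '[{"aperture":1}, {"aperture":1}, {"aperture":1}, {"aperture":1}, {"aperture":1}, {"aperture":1}, {"aperture":1}, {"aperture":1}]' > path.dat && python3 inch.py path.dat >/dev/null; python3 look.py 6$i; done
```

```text
or 30 [(363, 197), (363, 198), (337, 245), (338, 245), (339, 245), (336, 246), (337, 246), (338, 246), (339, 246), (336, 247), (337, 247), (338, 247), (339, 247), (334, 248), (336, 248), (337, 248), (338, 248), (333, 249), (334, 249), (333, 250), (334, 250), (333, 251), (334, 251), (333, 252), (334, 252)]
bl 10 [(345, 245), (345, 246), (345, 247), (345, 248), (346, 248), (345, 249), (341, 250), (341, 251), (341, 252), (341, 253)]
[-0.5 -0.6 -0.7]
or 30 [(363, 197), (363, 198), (337, 245), (338, 245), (339, 245), (336, 246), (337, 246), (338, 246), (339, 246), (336, 247), (337, 247), (338, 247), (339, 247), (334, 248), (336, 248), (337, 248), (338, 248), (333, 249), (334, 249), (333, 250), (334, 250), (333, 251), (334, 251), (333, 252), (334, 252)]
bl 11 [(345, 245), (344, 246), (345, 246), (345, 247), (345, 248), (346, 248), (345, 249), (341, 250), (341, 251), (341, 252), (341, 253)]
[-0.5 -0.5  0.3]
or 30 [(363, 197), (363, 198), (337, 245), (338, 245), (339, 245), (336, 246), (337, 246), (338, 246), (339, 246), (336, 247), (337, 247), (338, 247), (339, 247), (334, 248), (336, 248), (337, 248), (338, 248), (333, 249), (334, 249), (333, 250), (334, 250), (333, 251), (334, 251), (333, 252), (334, 252)]
bl 11 [(345, 245), (345, 246), (345, 247), (345, 248), (346, 248), (345, 249), (341, 250), (341, 251), (341, 252), (340, 253), (341, 253)]
[ 0.7  0.2 -0.6]
```

```bash
python3 -c "
from h import *
print(ctrl.sign_off())"
```

```text
the job is handed in; nothing more can be done
None
```

I rocked both canisters down through the neck; in the last images they lie still in the tray, the bottle stands upright in its seat, and the vial, carton and cap look undisturbed. I handed the job in at about 12 s on the robot clock; no verdict was returned.

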